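Close the bead jar and show it to the inspection camera

TASK

The white lid of the purple-labelled bead jar has only caught on one side: with the jar standing on the bench, press the lid down until it is fully home and level all round. Then pick the jar up by its body and hold it upright in the air in front of the inspection camera for its stock picture, the label facing square into the lens, centred on it and 12 cm from the glass. Finish while still holding it there, lid on, without knocking the camera or disturbing the other things on the bench.

Things in the scene. Friction and masses are not known exactly. Their poses are not given: they have to be found in the camera images.
- jar: clear round bead jar, purple beads and label: 52 mm in diameter, sturdy, straight-sided, 48 mm to the rim, about 150 g. Origin: centre of its underside; z up its axis, x out through the middle of the label. Two like jars (green, orange labels; lids home, 53 mm high) stand near it
- jar_label (a point): the middle of the purple label, on the outside of the jar at 26 mm from its axis and 24 mm above its underside; the label is 26 mm high and wraps 40 degrees to either side; a small ring of white dots marks its middle
- lid: the jar's loose white push-in lid, purple dot on top: flat flange 50 mm wide, 5 mm thick; plug below 44 mm wide, 10.5 mm deep. Origin: centre of the flange's underside, z out of the top. Home: origin 48 mm above the jar's underside, top at 53 mm, z axes parallel. It starts leaning, high side about 7 mm proud; snaps home at about 5 N, pressed in the middle or on the high side, and stays in
- camera_stand: inspection camera on its stand, fixed: round dark foot 110 mm wide, steel post 245 mm high behind, grey head 46 mm wide with white ring light 56 mm wide and black lens. Origin: at bench level, 41 mm behind the lens glass; the camera looks level along this frame's -x. Place, heading and height of the head vary
- camera_lens (a point): the middle of the front glass of the camera's lens, 150 to 210 mm above the bench; the camera looks level along this point's -x axis, y across, z up
- jar_green: closed bead jar with green label, 52 mm in diameter, 53 mm high: leave alone. Origin: centre of its underside
- jar_orange: closed bead jar with orange label, 52 mm in diameter, 53 mm high: leave alone. Origin: centre of its underside
- pliers: round-nose pliers with yellow handles lying flat, 135 mm long, 10 mm high: leave alone
- tweezers: teal tweezers lying flat, 125 mm long, 8 mm high: leave alone
- hoop_purple: lilac scalloped hoop lying flat on the cutting mat, 64 mm in diameter, 5 mm thick: leave alone
- hoop_yellow: yellow scalloped hoop lying flat on the cutting mat, 64 mm in diameter, 5 mm thick: leave alone
- bench_block: square steel bench block on a rubber foot, 70 mm wide, 26 mm high, fixed to the bench
Things that resemble listed ones, but are neither listed nor needed, are in the scene too. Leave any yellow look-alike of the camera_stand alone.

How it is judged:
On the way, in this order (a step that is already met when the one before it is completed fails the run):
1. the lid is pressed fully home and level while the jar stands on the bench (z of lid in the frame of jar below 0.0495 m and angle between the z axis of lid and the z axis of jar, either way round below 0.04 rad and height (world z) of jar below 0.004 m and angle between jar's own z axis and vertical below 0.05 rad), for 0.3 s.
2. the closed jar is lifted off the bench by its body (z of lid in the frame of jar below 0.0495 m and angle between the z axis of lid and the z axis of jar, either way round below 0.04 rad and height (world z) of jar above 0.03 m and contact force between the fingers and jar above 1 N), for 0.2 s.
At the end, for the whole second after the job is handed in: held still in the fingers, clear of bench and camera, lid home (1.5 mm, 2.3 degrees); label middle 105 to 135 mm before the lens glass and within 12 mm of the lens axis sideways and in height; jar upright within 6 degrees, label facing the lens within 8 degrees; nothing else disturbed (z of lid in the frame of jar below 0.0495 m and angle between the z axis of lid and the z axis of jar, either way round below 0.04 rad and x of jar_label in the frame of camera_lens between -0.135 and -0.105 m and y of jar_label in the frame of camera_lens between -0.012 and 0.012 m and z of jar_label in the frame of camera_lens between -0.012 and 0.012 m and x of jar in the frame of camera_lens below -0.125 m and angle between jar's own z axis and vertical below 0.1 rad and angle between the x axis of jar and the x axis of camera_lens, either way round below 0.15 rad and height (world z) of jar above 0.08 m and contact force between the fingers and jar above 1 N and linear speed of jar below 0.02 m/s and angular speed of jar below 0.2 rad/s and contact force between jar and camera_stand below 0.1 N and contact force between jar and table below 0.1 N); the arm keeps its last pose, push and grip.
It fails at once if the lid comes off the jar (z of lid in the frame of jar above 0.07 m or horizontal distance between lid and jar above 0.03 m).
It fails at once if the jar is tipped over (angle between jar's own z axis and vertical above 0.6 rad).
It fails at once if the camera is knocked or shifted (distance of camera_lens from where it was at the start of the episode above 0.004 m or contact force between any of the arm, the fingers, jar and camera_stand above 2 N).
It fails at once if another thing on the bench is disturbed (shifted by more than 15 mm) (distance of any of jar_green, jar_orange, pliers, tweezers, hoop_purple, hoop_yellow from where it was at the start of the episode above 0.015 m).
It also fails if it takes over 40 s, if anything falls off the work surface, if the arm or the gripper's body presses on something with over 40 N, if the wrist force passes 120 N, or if a joint passes its speed limit or range.

ROBOT

A 7-joint arm with a two-finger parallel gripper is mounted at the origin on the work surface. World frame = base frame: x ahead of the robot, y to its left, z up, the work surface at z = 0. Lengths are in m, angles in rad, forces in N, time in s.
With the tool pointing down it reaches from about 0.425 to 0.925 m from the base axis. Payload 6.8 kg.
Tool frame: the origin (TCP) lies at the very end of the fingers, on their centre line; the grasp point (between the pads) lies 19 mm behind it (bot.grip_depth is the distance from the TCP to the grasp point, in m); z points along the fingers, y is the direction in which the jaws open and shut (so a half turn about z gives the same grasp; the last joint's range is limited). The gripper opens to 85 mm and grips with 20 to 120 N. Pads are 22 mm wide; open, the fingers measure 114 mm over their backs; the gripper's body (76 mm by 85 mm) begins 54 mm behind the grasp point. The pads swing forward as they close: fully open they stand 13 mm farther back than shut.
Start: joints at [-1.444, 0.477, 0.022, 1.555, -0.011, 1.109, -0.083], TCP at [0.157, 0.656, 0.231] pointing down, gripper open.
Joint ranges: [-2.96, 2.96], [-0.34, 2.1], [-1.41, 1.46], [0.24, 2.44], [-1.37, 4.51], [0.17, 1.92], [-2.96, 2.96]. Speed limits (rad/s): [2.39, 2.39, 3.14, 3.14, 3.14, 3.14, 3.14].

INTERFACE

Orientations are given as a unit quaternion [w, x, y, z].
In Python, from station import bot gives the robot as it stands.
- The arm moves only by the tool step_arm, never from a script. Its argument "increments" is a list of rows, each a list of 7 numbers: the shift along the world's x, y, z in m, then the turn, a rotation vector about the world's x, y, z in degrees, then the gripper command: -1 is fully open, 1 is shut, values between are in proportion. In form: [[dx, dy, dz, rx, ry, rz, fingers], ...]. A call has 1 to 10 rows; each row is the pose to reach, as a shift and turn from the pose commanded when the call began; what a row does not reach only later rows make up. A row lasts 1/12 s, in which the tool goes at most 41.7 mm and 7.16 degrees, less where a joint would pass 70% of its speed; a pose out of reach is approached as far as the arm can. A call with a gripper value outside its range is refused whole. The fingers move at their own pace and stop on an object; "force" is the grip in N (left out, the last holds). Time passes only in rows, so rows that repeat a pose let the fingers close. It gives the time, the measured TCP pose, the force and the opening at its end, in the units of the state.
- bot.get_obs(): the state, without advancing time (a new reading comes with each control period).
- bot.read_camera(name): name is "side" or "top"; returns a dict with "color" (480x640x3 uint8, red, green, blue), "intrinsics" (3x3 intrinsics, pixels), "D" ([k1, k2, p1, p2, k3] as OpenCV has them; the pictures are not rectified), "extrinsics" (4x4, takes a point from camera to world coordinates). Camera axes: x right, y up, looking along -z (the intrinsics and any distortion apply to the point x, -y, -z); pixel columns grow to the right and rows downward; lengths in m; the calibration is good to about 2 mm. A picture is of the moment at which its call begins. There is no depth.
- bot.hand_in(): hands the job in, once; it reports no verdict.
Trained networks look in the newest picture that a camera, given by its name, has taken for a name from the list of things; names that differ only in an ending like _2 or _b are one class to them, and where a whole thing is asked for, a point or a joint stands for the part that bears it (a point fixed in the world has none). Each returns a list of dicts, best first, with "conf" (0 to 1); they miss things now and then, are a little off and sometimes report something else, mostly with a low value. They report only what shows in the picture. A call takes as long as a camera call. They do not tell look-alikes from the thing itself.
- bot.recognise(thing, camera): "location" ([column, row] as shares, 0 to 1, of the picture: columns of its width, rows of its height, amid what is visible of it).
- bot.place_of(thing, camera): "location" ([column, row] as shares, 0 to 1, of the picture: columns of its width, rows of its height: a listed point, or the origin of a listed thing).
The state is a dict: "t": time; "q": joint angles; "joint_vel": joint speeds; "joint_torque": joint torques, N m; "eef_pos": TCP position; "tool_rot": TCP orientation; "contact_force": force on the tool from outside, world axes, zero at the start; "torque": the same for the moment, N m; "gripper_width": opening from 0.0 (shut) to 1.0 (fully open).
Only numpy, scipy, OpenCV 4.12 (cv2) and the standard library are available. Lean on these libraries where they do the work, as an engineer would, in place of code of your own. Each camera call takes 0.05 s, during which the arm holds its last target.

## Working session

There is one attempt and no reset: what is moved stays moved. The work goes in short steps, Python scripts to look and compute and a tool call to move; the robot and the scene stay as the last step left them, time stands still between calls to the robot, and variables do not carry over. Pictures are saved under pics/ and viewed, and the job is handed in when it is done.

Besides the shell and the picture viewer there is one more tool, called after "Emit:" as name(argument=value, ...), one argument or row to a line, values as JSON. step_arm: Moves the arm, as the interface text tells. Its arguments: {"type":"object","properties":{"increments":{"type":"array","items":{"type":"array","items":{"type":"number"}}},"force":{"type":"number"}},"required":["increments"]}

```bash
mkdir -p pics; ls; cat > h.py <<'E'
import numpy as np, cv2
from station import bot
def grab(n,tag):
    c=bot.read_camera(n); cv2.imwrite(f'pics/{n}_{tag}.png',c['color'][:,:,::-1]); return c
def ray(c,u,v):
    K=np.array(c['intrinsics']);D=np.array(c['D'],float)
    p=cv2.undistortPoints(np.array([[[u,v]]],float),K,D)[0,0]
    T=np.array(c['extrinsics']); d=T[:3,:3]@np.array([p[0],-p[1],-1.]); return T[:3,3],d/np.linalg.norm(d)
def onz(c,u,v,z):
    o,d=ray(c,u,v); return o+d*(z-o[2])/d[2]
def proj(c,P):
    T=np.linalg.inv(np.array(c['extrinsics'])); P=np.atleast_2d(P); q=P@T[:3,:3].T+T[:3,3]; q=q*[1,-1,-1]
    return cv2.projectPoints(q,np.zeros(3),np.zeros(3),np.array(c['intrinsics']),np.array(c['D'],float))[0][:,0]
def tri(c1,p1,c2,p2):
    o1,d1=ray(c1,*p1);o2,d2=ray(c2,*p2)
    A=np.c_[d1,-d2]; s=np.linalg.lstsq(A,o2-o1,rcond=None)[0]
    a=o1+s[0]*d1;b=o2+s[1]*d2; return (a+b)/2,np.linalg.norm(a-b)
E
python3 - <<'E'
from h import *
for n in ['side','top']:
    c=grab(n,'0'); print(n,np.round(c['extrinsics'],3).tolist())
    for t in ['jar','jar_label','lid','camera_stand','camera_lens','jar_green','jar_orange']:
        print(t,[(np.round(np.array(r['location'])*[640,480],1).tolist(),round(r['conf'],2)) for r in bot.place_of(t,n)][:4])
print(bot.get_obs())
E
```

```text
pics
side [[0.766, 0.349, -0.54, -0.145], [-0.643, 0.427, -0.636, -0.907], [0.009, 0.834, 0.552, 0.824], [0.0, 0.0, 0.0, 1.0]]
jar [([334.7, 255.6], 0.75)]
jar_label [([343.3, 248.4], 0.57)]
lid [([329.6, 242.4], 0.66)]
camera_stand [([337.7, 219.8], 0.63), ([290.6, 199.7], 0.62)]
camera_lens [([342.0, 182.7], 0.63), ([287.7, 149.8], 0.62)]
jar_green [([316.8, 289.5], 0.61)]
jar_orange [([280.8, 255.5], 0.93)]
top [[0.101, 0.975, -0.2, 0.299], [-0.995, 0.099, -0.019, -0.09], [0.001, 0.201, 0.98, 1.201], [0.0, 0.0, 0.0, 1.0]]
jar [([326.6, 232.6], 0.71), ([460.7, 239.2], 0.25)]
jar_label [([330.7, 232.1], 0.45)]
lid [([328.6, 224.9], 0.97)]
camera_stand [([270.6, 170.4], 0.73), ([357.0, 289.6], 0.6)]
camera_lens [([181.9, 156.4], 0.92), ([282.6, 151.2], 0.8), ([279.5, 278.6], 0.34), ([396.7, 352.3], 0.19)]
jar_green [([354.7, 292.4], 0.83), ([374.5, 186.1], 0.17)]
jar_orange [([277.9, 279.9], 0.9), ([356.6, 292.7], 0.3)]
{'t': 0.8, 'q': array([-1.44409203,  0.476985  ,  0.02238734,  1.5554065 , -0.01153366,
        1.10929664, -0.08310659]), 'joint_vel': array([-2.19629936e-05, -1.45446350e-03,  3.10816391e-04, -7.00497272e-05,
       -6.46410558e-04, -1.41311037e-03,  1.73597164e-03]), 'joint_torque': array([ 6.65875427e-05, -5.96262038e+01,  1.60623137e+00, -2.81544256e+01,
        1.24600579e-02,  1.31078068e-03,  1.04673049e-06]), 'eef_pos': array([0.15702013, 0.65649692, 0.23131497]), 'tool_rot': array([-2.43152114e-05,  1.17148277e-01,  9.93114435e-01,  1.73360967e-05]), 'contact_force': array([-0.24016222, -0.88789858, -0.40143098]), 'torque': array([-0.04311209, -0.0035369 , -0.03197474]), 'gripper_width': 1.0008116502538218}
```

View pics/side_0.png

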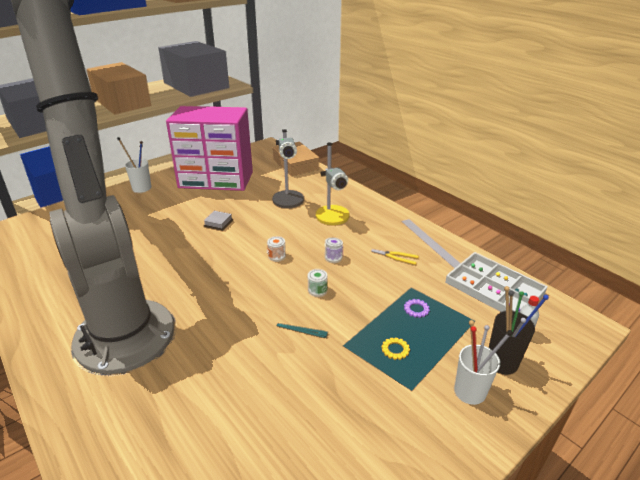

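View pics/top_0.png

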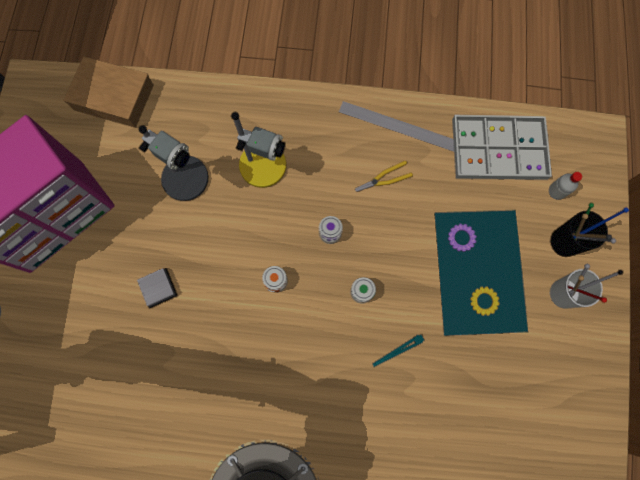

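```bash
python3 - <<'E'
import cv2
a=cv2.imread('pics/side_0.png')[130:330,240:400]; b=cv2.imread('pics/top_0.png')[120:320,150:410]
cv2.imwrite('pics/s_crop.png',cv2.resize(a,None,fx=3,fy=3,interpolation=2)[:600]); cv2.imwrite('pics/t_crop.png',cv2.resize(b,None,fx=3,fy=3,interpolation=2))
E
```

```text
(no output)
```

View pics/s_crop.png

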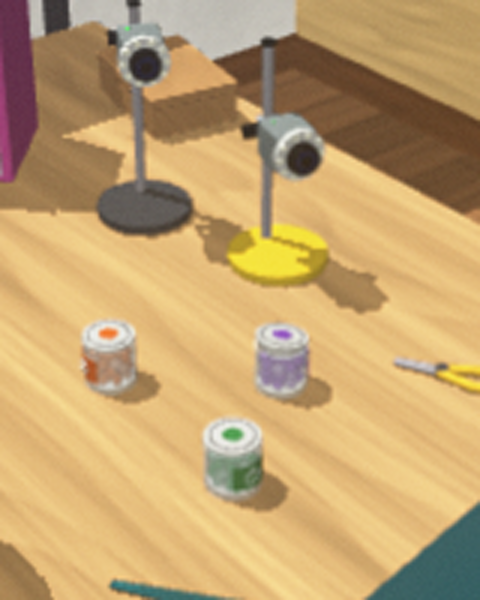

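View pics/t_crop.png

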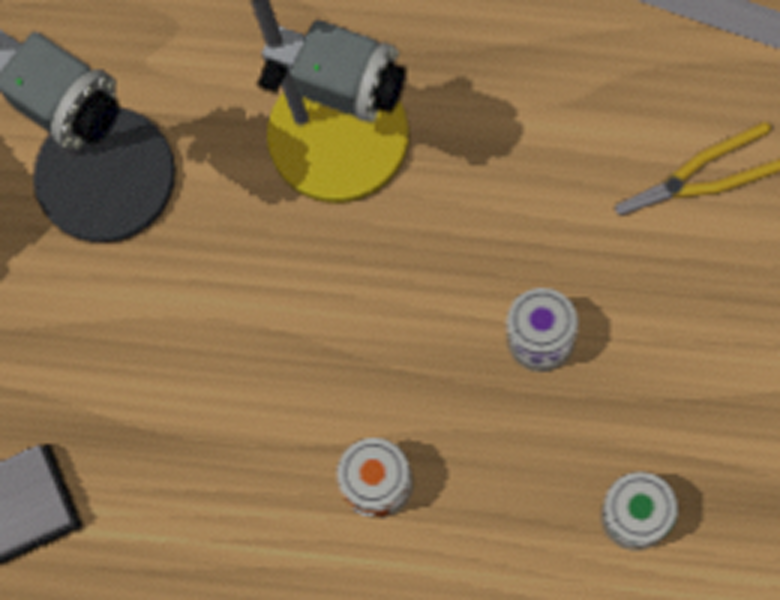

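Candidates: jars — purple (side 334,250 / top 330,229), green (318,283 / 363,289), orange (277,248 / 274,278). Camera stands — dark foot (side 288,150 lens / top 182,156), which is the wanted one, and the yellow-footed look-alike (side 340,182 / top 280,151). The target is the jar with the purple lid dot, and the crops confirm it.

```bash
python3 - <<'E'
from h import *
s=bot.read_camera('side');t=bot.read_camera('top')
N=lambda th,c:[np.array(r['location'])*[640,480] for r in bot.place_of(th,c)]
def show(l,a,b): 
    p,e=tri(s,a,t,b); print(l,np.round(p,4),'gap',round(e,4)); return p
def nr(l,p): return min(l,key=lambda q:np.linalg.norm(q-np.array(p)),default=None)
for th,ps,pt in [('jar',(334,255),(327,232)),('lid',(330,242),(328,225)),('jar_label',(343,248),(330,232)),('camera_lens',(288,150),(182,156)),('camera_stand',(290,199),(185,178)),('camera_stand',(338,220),(262,165)),('camera_lens',(342,182),(282,151)),('jar_green',(317,289),(355,292)),('jar_orange',(281,255),(278,280))]:
    a,b=nr(N(th,'side'),ps),nr(N(th,'top'),pt); print(a,b); show(th,a,b)
# stand foot centre from ellipse
print('foot top',onz(t,185,178,0.01), 'side',onz(s,288,199.5,0.01))
for n in ['side','top']:
    im=cv2.imread(f'pics/{n}_0.png'); 
    x,y=((334,250) if n=='side' else (330,230))
    j=cv2.resize(im[y-22:y+22,x-22:x+22],None,fx=9,fy=9,interpolation=2)
    x,y=((288,149) if n=='side' else (170,155))
    k=cv2.resize(im[y-22:y+22,x-22:x+22],None,fx=9,fy=9,interpolation=2)
    cv2.imwrite(f'pics/{n}_z.png',np.hstack([j,k]))
E
```

```text
[334.528 258.72 ] [328.896 234.72 ]
jar [ 5.838e-01 -8.060e-02 -5.000e-04] gap 0.0083
[334.912 246.096] [328.512 225.024]
lid [ 0.5931 -0.0759  0.0382] gap 0.0008
[341.696 244.704] NoneTraceback (most recent call last):
  File "<stdin>", line 8, in <module>
  File "<stdin>", line 5, in show
  File "h.py", line 15, in tri
    o1,d1=ray(c1,*p1);o2,d2=ray(c2,*p2)
                            ~~~^^^^^^^^
TypeError: Value after * must be an iterable, not NoneType
```

```bash
python3 - <<'E'
from h import *
s=bot.read_camera('side');t=bot.read_camera('top')
import pickle; pickle.dump((s,t),open('cal.pkl','wb'))
N=lambda th,c:[np.array(r['location'])*[640,480] for r in bot.place_of(th,c)]
def nr(l,p): return min(l,key=lambda q:np.linalg.norm(q-np.array(p)),default=None)
for th,ps,pt in [('camera_lens',(288,150),(182,156)),('camera_stand',(290,199),(185,178)),('jar_green',(317,289),(355,292)),('jar_orange',(281,255),(278,280))]:
    a,b=nr(N(th,'side'),ps),nr(N(th,'top'),pt)
    if a is None or b is None: print(th,a,b);continue
    p,e=tri(s,a,t,b); print(th,np.round(a,1),np.round(b,1),np.round(p,4),'gap',round(e,4))
print('foot top',onz(t,185,178,0.01), 'side',onz(s,288,199.5,0.01))
for n in ['side','top']:
    im=cv2.imread(f'pics/{n}_0.png'); 
    x,y=((334,250) if n=='side' else (330,230))
    j=cv2.resize(im[y-16:y+16,x-16:x+16],None,fx=12,fy=12,interpolation=2)
    x,y=((288,149) if n=='side' else (172,155))
    k=cv2.resize(im[y-16:y+16,x-16:x+16],None,fx=12,fy=12,interpolation=2)
    cv2.imwrite(f'pics/{n}_z.png',np.hstack([j,k]))
E
```

```text
camera_lens [291.9 150.4] [183.7 157. ] [0.6577 0.2121 0.2153] gap 0.0061
camera_stand [335.3 216.6] [191.5 182.7] [ 0.7561  0.225  -0.075 ] gap 0.1551
jar_green [318.4 290. ] [358.3 292.4] [ 4.598e-01 -1.585e-01  3.000e-04] gap 0.009
jar_orange [278.4 254.4] [278.3 278.8] [0.4662 0.0231 0.0118] gap 0.0012
foot top [0.67836378 0.2655801  0.01      ] side [0.67648505 0.26520105 0.01      ]
```

View pics/side_z.png

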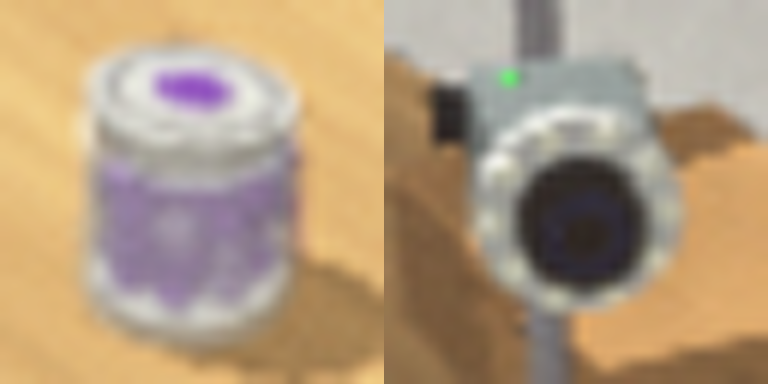

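View pics/top_z.png

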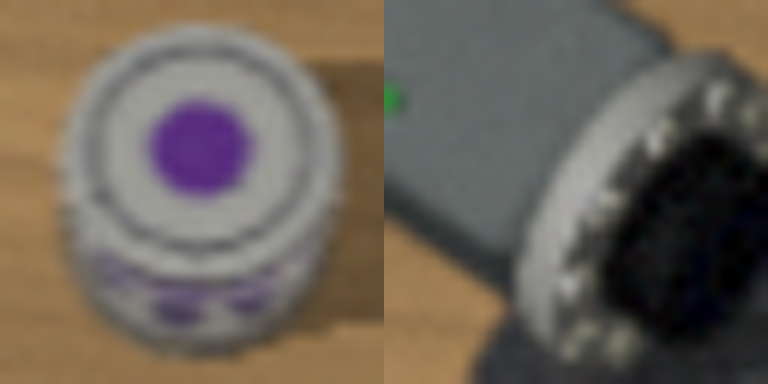

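```bash
python3 - <<'E'
import cv2,numpy as np
a=cv2.imread('pics/top_0.png')[120:205,130:215]; b=cv2.imread('pics/side_0.png')[125:210,250:335]
f=7
o=np.hstack([cv2.resize(a,None,fx=4.6,fy=f,interpolation=2)]) 
A=cv2.resize(a,(595,595),interpolation=2);B=cv2.resize(b,(595,595),interpolation=2)
for im,x0,y0 in((A,130,120),(B,250,125)):
  for k in range(0,85,10):
    cv2.putText(im,str(x0+k),(k*7,10),0,.35,(0,0,255),1);cv2.putText(im,str(y0+k),(0,k*7+4),0,.35,(0,0,255),1)
cv2.imwrite('pics/tz.png',A);cv2.imwrite('pics/sz.png',B)
E
```

```text
(no output)
```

View pics/tz.png

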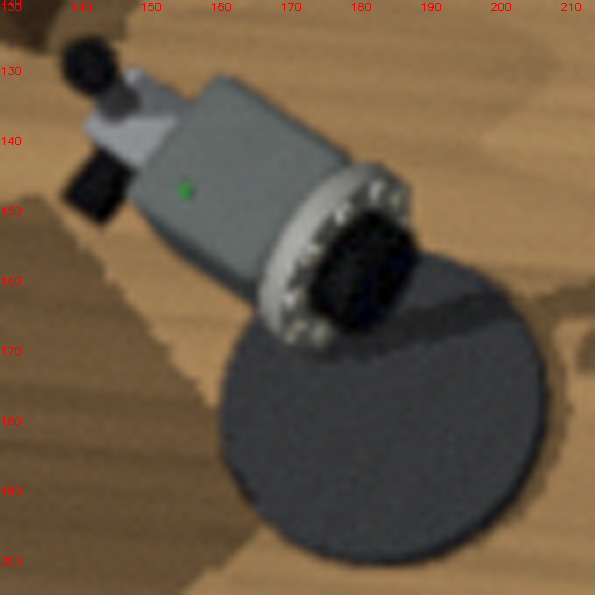

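View pics/sz.png

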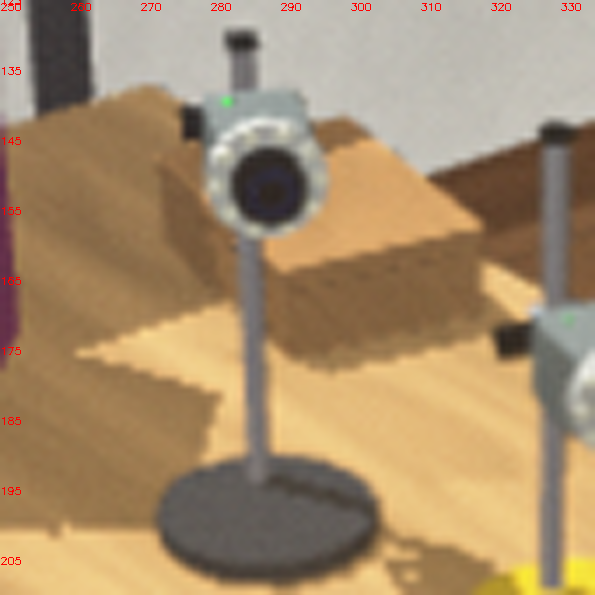

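```bash
python3 - <<'E'
from h import *; import pickle
s,t=pickle.load(open('cal.pkl','rb'))
print('lens',tri(s,(288.6,151.7),t,(182.5,158)))
print('post top',onz(t,142.5,129.5,.245),onz(s,284.4,130.5,.245)); print('post base',onz(s,286.6,193.5,.008))
# foot fit: dark mask ellipse in top
im=cv2.imread('pics/top_0.png')
print('foot',onz(t,183.5,179,.008),onz(s,287.5,199,.008), onz(t,161.5,181,.008)-onz(t,208,178,.008))
# yellow stand
print('ylens',tri(s,(340.5,181),t,(280,150.5)))
# head axis in top: side edges: (161,131)->(180,143) top plane? head height unknown
for z in (.19,.21,.23):
    a=onz(t,160.5,131,z);b=onz(t,180,142.7,z); d=b-a; print(z,np.degrees(np.arctan2(d[1],d[0])))
    a=onz(t,149,147.5,z);b=onz(t,167.5,160.5,z); d=b-a; print(z,np.degrees(np.arctan2(d[1],d[0])))
print('lid dot top', onz(t,314+199/12,214+148/12,.055)); 
E
```

```text
lens (array([0.65345083, 0.21734275, 0.21101201]), np.float64(0.001811476756944915))
post top [0.69225679 0.2929141  0.245     ] [0.69674284 0.29927896 0.245     ]
post base [0.69981747 0.3056084  0.008     ]
foot [0.67625917 0.2692947  0.008     ] [0.6792211  0.27198422 0.008     ] [-0.01750378  0.10738077  0.        ]
ylens (array([0.70724447, 0.035179  , 0.163713  ]), np.float64(0.0023288018575134723))
0.19 -116.04277714156396
0.19 -119.55257791110326
0.21 -116.04277714156395
0.21 -119.55257791110336
0.23 -116.04277714156402
0.23 -119.55257791110336
lid dot top [ 0.58610373 -0.08070827  0.055     ]
```

```bash
cat > ov.py <<'E'
from h import *; import pickle
s,t=pickle.load(open('cal.pkl','rb'))
L=np.array([.6535,.2173,.2095]); th=np.radians(-117); u=np.array([np.cos(th),np.sin(th),0]); v=np.array([-u[1],u[0],0]); z=np.array([0,0,1.])
A=np.linspace(0,2*np.pi,80)
out=[]
for c,n,x0,y0 in((t,'top',130,120),(s,'side',250,110)):
    im=cv2.resize(cv2.imread(f'pics/{n}_0.png')[y0:y0+60,x0:x0+60],(540,540),interpolation=2)[:, :390 if n=='top' else 540]
    im=cv2.resize(cv2.imread(f'pics/{n}_0.png')[y0:y0+60,x0:x0+60],(400,400),interpolation=2)
    k=400/60
    def pl(P,col):
        p=(proj(c,P)-[x0,y0]+.5)*k; cv2.polylines(im,[np.int32(p*8)],False,col,1,16,3)
    for r,b,col in((.028,.012,(0,0,255)),(.028,.022,(0,255,255)),(.016,0,(255,255,0))):
        pl(L-b*u+r*(np.outer(np.cos(A),v)+np.outer(np.sin(A),z)),col)
    pl(np.array([L,L-.11*u]),(0,255,0))
    out.append(im)
cv2.imwrite('pics/ov.png',np.hstack(out))
E
python3 ov.py
```

```text
(no output)
```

View pics/ov.png

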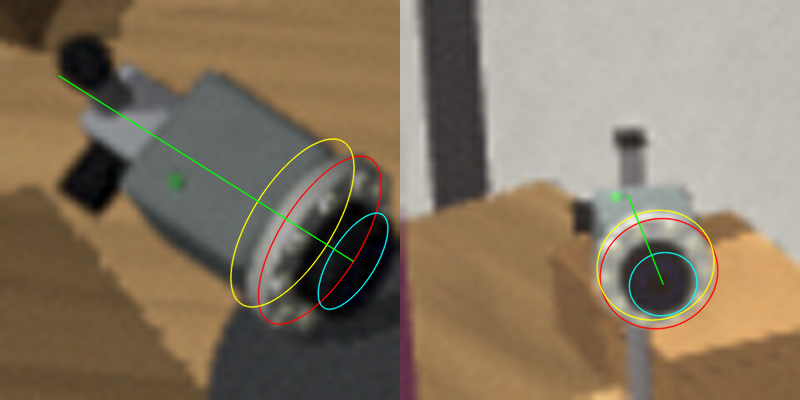

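```bash
python3 - <<'E'
from h import *; import pickle
s,t=pickle.load(open('cal.pkl','rb'))
for c,p in((s,(334.1,262.9)),(t,(330.8,243.7))):
    a=onz(c,*p,0); o=np.array(c['extrinsics'])[:3,3]; d=(a-o)[:2]; d/=np.linalg.norm(d); print(a,a[:2]+.026*d)
A=np.linspace(0,2*np.pi,60)
out=[]
for c,n,x0,y0 in((t,'top',310,210),(s,'side',314,230)):
    im=cv2.resize(cv2.imread(f'pics/{n}_0.png')[y0:y0+40,x0:x0+40],(400,400),interpolation=2)
    for z in (0,.048):
        p=(proj(c,np.c_[.585+.026*np.cos(A),-.0815+.026*np.sin(A),0*A+z])-[x0,y0]+.5)*10
        cv2.polylines(im,[np.int32(p*8)],False,(0,0,255),1,16,3)
    out.append(im)
cv2.imwrite('pics/jov.png',np.hstack(out))
E
```

```text
[ 0.57345415 -0.09684196  0.        ] [ 0.59069852 -0.0773835 ]
[ 0.55978926 -0.08467537  0.        ] [ 0.58578353 -0.08412964]
```

View pics/jov.png

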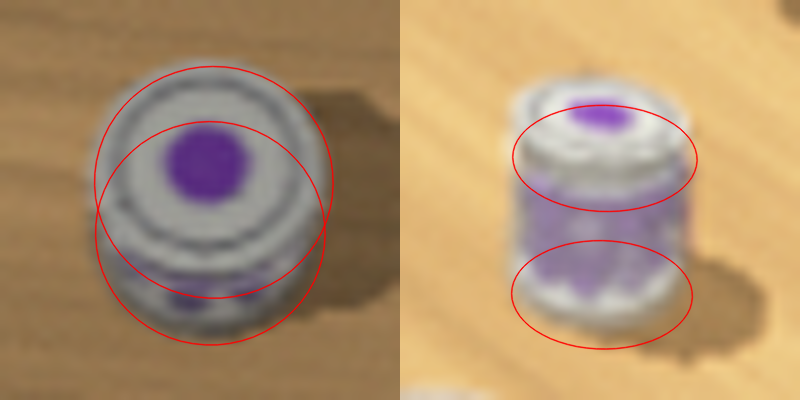

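Emit:
step_arm(
  increments=[
    [0.24, -0.4, 0.0, 0, 0, -31, 1],
    [0.24, -0.4, 0.0, 0, 0, -31, 1],
    [0.24, -0.4, 0.0, 0, 0, -31, 1],
    [0.24, -0.4, 0.0, 0, 0, -31, 1],
    [0.24, -0.4, 0.0, 0, 0, -31, 1],
    [0.24, -0.4, 0.0, 0, 0, -31, 1],
    [0.24, -0.4, 0.0, 0, 0, -31, 1],
    [0.24, -0.4, 0.0, 0, 0, -31, 1],
    [0.24, -0.4, 0.0, 0, 0, -31, 1],
    [0.24, -0.4, 0.0, 0, 0, -31, 1],
  ],
  force=40,
)

```text
t: 2.53
eef_pos: [0.3721, 0.2974, 0.2317]
tool_rot: [0.0, 0.378, 0.926, 0.001]
contact_force: [0.4, 0.2, -0.5]
gripper_width: 0.003
```

Emit:
step_arm(
  increments=[
    [0.19, -0.34, 0.0, 0, 0, 0, 1],
    [0.19, -0.34, 0.0, 0, 0, 0, 1],
    [0.19, -0.34, 0.0, 0, 0, 0, 1],
    [0.19, -0.34, 0.0, 0, 0, 0, 1],
    [0.19, -0.34, 0.0, 0, 0, 0, 1],
    [0.19, -0.34, 0.0, 0, 0, 0, 1],
    [0.19, -0.34, 0.0, 0, 0, 0, 1],
    [0.19, -0.34, 0.0, 0, 0, 0, 1],
    [0.19, -0.34, 0.0, 0, 0, 0, 1],
    [0.19, -0.34, 0.0, 0, 0, 0, 1],
  ],
)

```text
t: 3.37
eef_pos: [0.5633, -0.0474, 0.232]
tool_rot: [0.002, 0.381, 0.924, -0.001]
contact_force: [-0.0, -1.0, 0.8]
gripper_width: 0.002
```

Emit:
step_arm(
  increments=[
    [0.025, -0.033, -0.04, 0, 0, 0, 1],
    [0.025, -0.033, -0.08, 0, 0, 0, 1],
    [0.025, -0.033, -0.12, 0, 0, 0, 1],
    [0.025, -0.033, -0.15, 0, 0, 0, 1],
    [0.025, -0.033, -0.15, 0, 0, 0, 1],
    [0.025, -0.033, -0.15, 0, 0, 0, 1],
  ],
)

```text
t: 3.87
eef_pos: [0.5851, -0.0738, 0.0802]
tool_rot: [-0.002, 0.378, 0.926, -0.001]
contact_force: [0.5, -0.4, 1.3]
gripper_width: 0.003
```

```bash
python3 - <<'E'
from h import *
s=grab('side','1');t=grab('top','1')
o=[]
for n,x,y in(('top',330,225),('side',334,245)):
    o.append(cv2.resize(cv2.imread(f'pics/{n}_1.png')[y-30:y+30,x-30:x+30],(400,400),interpolation=2))
cv2.imwrite('pics/p1.png',np.hstack(o)); print(bot.get_obs()['eef_pos'],bot.get_obs()['q'])
E
```

```text
[ 0.58803039 -0.07399872  0.08365465] [-0.32438612  0.55916787  0.4599614   1.90339113 -0.35091466  0.75509874
  1.12792511]
```

View pics/p1.png

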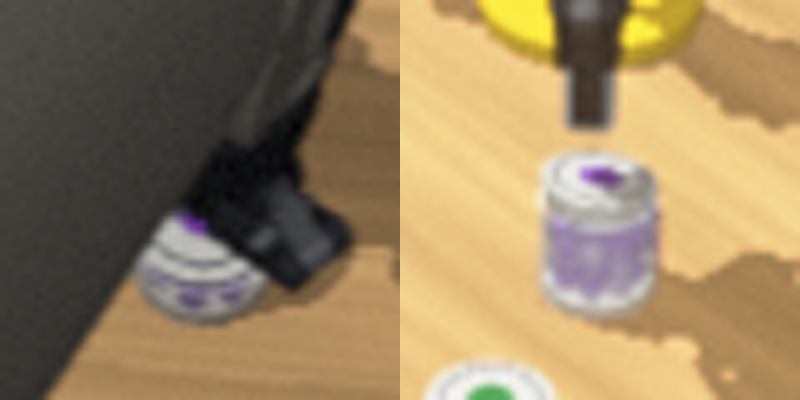

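Emit:
step_arm(
  increments=[
    [0.0, -0.006, -0.01, 0, 0, 0, 1],
    [0.0, -0.006, -0.018, 0, 0, 0, 1],
    [0.0, -0.006, -0.021, 0, 0, 0, 1],
    [0.0, -0.006, -0.023, 0, 0, 0, 1],
    [0.0, -0.006, -0.024, 0, 0, 0, 1],
    [0.0, -0.006, -0.025, 0, 0, 0, 1],
  ],
)

```text
t: 4.47
eef_pos: [0.5863, -0.0798, 0.0567]
tool_rot: [-0.0, 0.378, 0.926, 0.0]
contact_force: [-3.4, 1.5, 7.3]
gripper_width: 0.001
```

Emit:
step_arm(
  increments=[
    [0.001, 0, -0.001, 0, 0, 0, 1],
    [0.001, 0, -0.002, 0, 0, 0, 1],
    [0.001, 0, -0.003, 0, 0, 0, 1],
    [0.001, 0, -0.004, 0, 0, 0, 1],
    [0.001, 0, -0.004, 0, 0, 0, 1],
  ],
)

```text
t: 4.88
eef_pos: [0.5878, -0.0798, 0.0529]
tool_rot: [0.0, 0.378, 0.926, 0.0]
contact_force: [-1.5, 0.2, 7.1]
gripper_width: 0.003
```

Emit:
step_arm(
  increments=[
    [0, 0, -0.001, 0, 0, 0, 1],
    [0, 0, -0.002, 0, 0, 0, 1],
    [0, 0, -0.002, 0, 0, 0, 1],
    [0, 0, -0.002, 0, 0, 0, 1],
  ],
)

```text
t: 5.22
eef_pos: [0.588, -0.0798, 0.0526]
tool_rot: [0.0, 0.378, 0.926, 0.001]
contact_force: [-6.4, 2.6, 21.7]
gripper_width: -0.002
```

Emit:
step_arm(
  increments=[
    [0, 0, 0.02, 0, 0, 0, 1],
    [0, 0, 0.06, 0, 0, 0, 0],
    [0, 0, 0.09, 0, 0, 0, -1],
    [0, 0, 0.09, 0, 0, 0, -1],
    [0, 0, 0.09, 0, 0, 0, -1],
    [0, 0, 0.09, 0, 0, 0, -1],
    [0, 0, 0.09, 0, 0, 0, -1],
  ],
)

```text
t: 5.8
eef_pos: [0.5865, -0.0795, 0.1391]
tool_rot: [-0.001, 0.378, 0.926, -0.0]
contact_force: [0.3, -0.6, -1.0]
gripper_width: 0.843
```

```bash
python3 - <<'E'
from h import *
s=grab('side','2');t=grab('top','2')
o=[]
for n,x,y in(('top',330,225),('side',334,245)):
    o.append(cv2.resize(cv2.imread(f'pics/{n}_2.png')[y-20:y+20,x-20:x+20],(400,400),interpolation=2))
A=np.linspace(0,2*np.pi,60)
for z in (0,.048):
        p=(proj(s,np.c_[.588+.026*np.cos(A),-.080+.026*np.sin(A),0*A+z])-[314,225]+.5)*10
        cv2.polylines(o[1],[np.int32(p*8)],False,(0,0,255),1,16,3)
cv2.imwrite('pics/p2.png',np.hstack(o)); b=bot.get_obs();print(b['eef_pos'],b['q'],b['gripper_width'])
E
```

```text
[ 0.58658327 -0.07965439  0.13905916] [-0.35127192  0.48574077  0.50517116  1.8687879  -0.3009543   0.86513781
  1.09774286] 0.9944536403799887
```

View pics/p2.png

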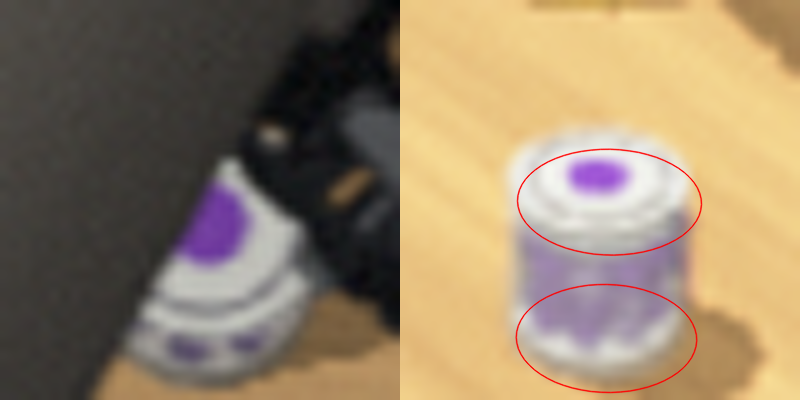

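Emit:
step_arm(
  increments=[
    [0.002, 0.001, -0.035, 0, 0, 0, -1],
    [0.002, 0.001, -0.07, 0, 0, 0, -1],
    [0.002, 0.001, -0.1, 0, 0, 0, -1],
    [0.002, 0.001, -0.12, 0, 0, 0, -1],
    [0.002, 0.001, -0.133, 0, 0, 0, -1],
    [0.002, 0.001, -0.133, 0, 0, 0, -1],
    [0.002, 0.001, -0.133, 0, 0, 0, -1],
  ],
)

```text
t: 6.48
eef_pos: [0.5891, -0.0791, 0.007]
tool_rot: [-0.001, 0.378, 0.926, -0.0]
contact_force: [0.2, 0.1, 0.3]
gripper_width: 1.001
```

Emit:
step_arm(
  increments=[
    [0, 0, 0, 0, 0, 0, 0],
    [0, 0, 0, 0, 0, 0, 0.3],
    [0, 0, 0, 0, 0, 0, 1],
    [0, 0, 0, 0, 0, 0, 1],
    [0, 0, 0, 0, 0, 0, 1],
    [0, 0, 0, 0, 0, 0, 1],
    [0, 0, 0, 0, 0, 0, 1],
    [0, 0, 0, 0, 0, 0, 1],
  ],
  force=40,
)

```text
t: 7.15
eef_pos: [0.5901, -0.0793, 0.0089]
tool_rot: [0.001, 0.378, 0.926, 0.0]
contact_force: [-2.1, -0.9, 6.9]
gripper_width: 0.598
```

Emit:
step_arm(
  increments=[
    [0, 0, 0.01, 0, 0, 0, 1],
    [0, 0, 0.03, 0, 0, 0, 1],
    [0, 0, 0.06, 0, 0, 0, 1],
    [0, 0, 0.09, 0, 0, 0, 1],
    [0, 0, 0.12, 0, 0, 0, 1],
    [0, 0, 0.15, 0, 0, 0, 1],
    [0, 0, 0.17, 0, 0, 0, 1],
    [0, 0, 0.17, 0, 0, 0, 1],
  ],
)

```text
t: 7.82
eef_pos: [0.5922, -0.0793, 0.1829]
tool_rot: [0.004, 0.378, 0.926, 0.002]
contact_force: [0.4, -0.6, -1.4]
gripper_width: 0.591
```

Emit:
step_arm(
  increments=[
    [-0.02, -0.03, 0, 0, 0, -6, 1],
    [-0.04, -0.06, 0, 0, 0, -12, 1],
    [-0.06, -0.09, 0, 0, 0, -18, 1],
    [-0.07, -0.12, 0, 0, 0, -25, 1],
    [-0.07, -0.14, 0, 0, 0, -32, 1],
    [-0.07, -0.15, 0, 0, 0, -39, 1],
    [-0.07, -0.15, 0, 0, 0, -46, 1],
    [-0.07, -0.15, 0, 0, 0, -53, 1],
    [-0.07, -0.15, 0, 0, 0, -60, 1],
    [-0.07, -0.15, 0, 0, 0, -66, 1],
  ],
)

```text
t: 8.65
eef_pos: [0.5188, -0.2284, 0.1768]
tool_rot: [-0.001, 0.823, 0.568, -0.0]
contact_force: [0.4, -0.2, -2.4]
gripper_width: 0.594
```

Emit:
step_arm(
  increments=[
    [0, 0, 0, 0, 0, -6, 1],
    [0, 0, 0, 0, 0, -13, 1],
    [0, 0, 0, 0, 0, -20, 1],
    [0, 0, 0, 0, 0, -25, 1],
    [0, 0, 0, 0, 0, -25, 1],
    [0, 0, 0, 0, 0, -25, 1],
  ],
)

```text
t: 9.15
eef_pos: [0.519, -0.2283, 0.1768]
tool_rot: [-0.0, 0.925, 0.38, -0.0]
contact_force: [-0.5, -0.3, -2.9]
gripper_width: 0.595
```

```bash
python3 - <<'E'
from h import *
s=grab('side','3')
b=bot.get_obs();print(b['eef_pos'],b['tool_rot'],b['q'],b['gripper_width'],b['contact_force'])
P=b['eef_pos']; p=proj(s,P+[0,0,.02])[0].astype(int); print(p)
x,y=p; cv2.imwrite('pics/p3.png',cv2.resize(s['color'][y-25:y+25,x-25:x+25,::-1],(600,600),interpolation=2))
print([(np.array(r['location'])*[640,480],r['conf']) for r in bot.place_of('jar_label','side')])
print('bot',proj(s,P))
E
```

```text
[ 0.51911079 -0.22845033  0.17698772] [-2.23687600e-04  9.24804281e-01  3.80443077e-01 -2.38435358e-04] [-0.40761754  0.52771487  0.9720452   1.91567276 -0.52526733  0.97797973
  0.01792996] 0.5927760843097389 [-0.55850201 -0.3440898  -1.59013661]
[354 231]
[(array([358.976, 236.592]), 0.69)]
bot [[354.05281133 238.58173931]]
```

View pics/p3.png

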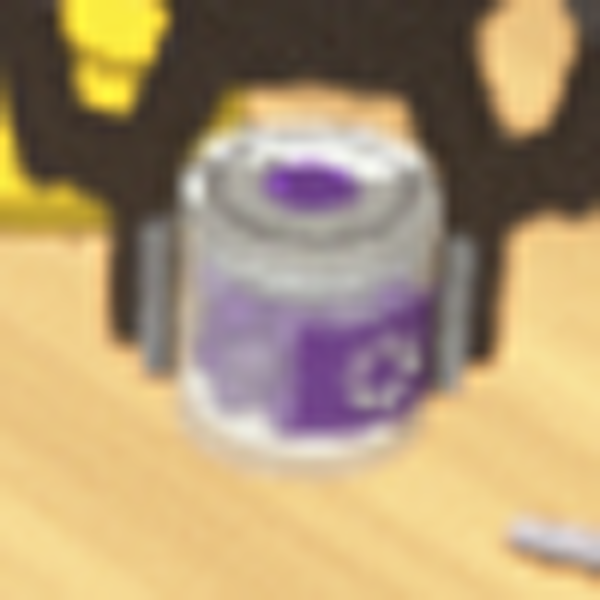

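Emit:
step_arm(
  increments=[
    [0, 0, 0, 0, 0, -6, 1],
    [0, 0, 0, 0, 0, -12, 1],
    [0, 0, 0, 0, 0, -18, 1],
    [0, 0, 0, 0, 0, -24, 1],
    [0, 0, 0, 0, 0, -30, 1],
    [0, 0, 0, 0, 0, -30, 1],
    [0, 0, 0, 0, 0, -30, 1],
  ],
)

```text
t: 9.83
eef_pos: [0.5193, -0.2288, 0.1771]
tool_rot: [0.0, 0.992, 0.129, -0.0]
contact_force: [-0.5, -0.3, -2.5]
gripper_width: 0.599
```

```bash
python3 - <<'E'
from h import *
s=grab('side','4');t=grab('top','4')
b=bot.get_obs();print(b['eef_pos'],b['tool_rot'],b['q'])
P=b['eef_pos']; x,y=proj(s,P+[0,0,.02])[0].astype(int); print(x,y)
im=cv2.resize(s['color'][y-20:y+20,x-20:x+20,::-1],(600,600),interpolation=2)
cv2.imwrite('pics/p4.png',im)
print([(np.array(r['location'])*[640,480],r['conf']) for r in bot.place_of('jar_label','side')])
q=b['tool_rot'];a=q[1:]; w=2*a*a[1]-[0,1,0]; jaw=np.degrees(np.arctan2(w[1],w[0])); print('jaw',jaw)
# overlay
for dl in (-57,):
  for zb in (-.005,):
    az=np.radians(jaw+dl); c0=P+[0,0,zb]
    A=az+np.radians(np.linspace(-40,40,30))
    for z in(.011,.037):
        p=(proj(s,np.c_[c0[0]+.026*np.cos(A),c0[1]+.026*np.sin(A),0*A+c0[2]+z])-[x-20,y-20]+.5)*15
        cv2.polylines(im,[np.int32(p*8)],False,(0,255,255),1,16,3)
    p=(proj(s,c0+[.026*np.cos(az),.026*np.sin(az),.024])[0]-[x-20,y-20]+.5)*15; cv2.circle(im,tuple(np.int32(p)),3,(0,255,0),-1)
    A=np.linspace(0,6.29,60)
    for z in(0,.053):
        p=(proj(s,np.c_[c0[0]+.026*np.cos(A),c0[1]+.026*np.sin(A),0*A+c0[2]+z])-[x-20,y-20]+.5)*15
        cv2.polylines(im,[np.int32(p*8)],False,(0,0,255),1,16,3)
cv2.imwrite('pics/p4o.png',im)
E
```

```text
[ 0.51936498 -0.2287855   0.1773007 ] [-1.30827484e-04  9.91737710e-01  1.28282081e-01  6.64461613e-05] [-0.4778854   0.60255299  1.10764047  1.91828498 -0.6351095   1.02569559
 -0.40049174]
354 231
[(array([358.528, 237.696]), 0.71)]
jaw -75.25933689487249
```

View pics/p4.png

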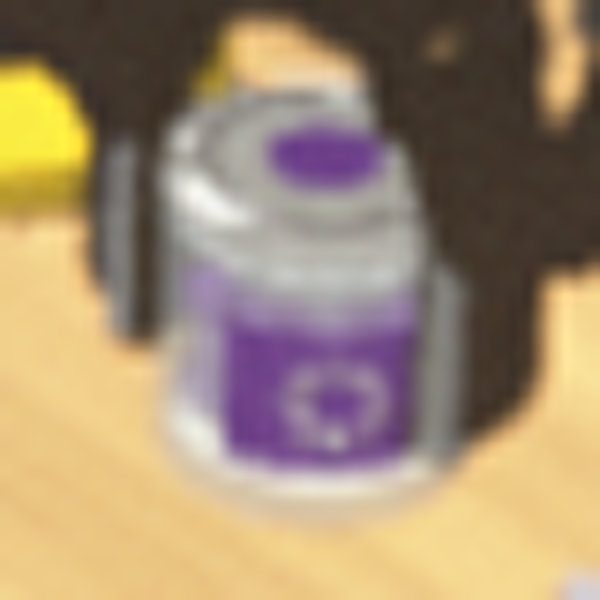

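View pics/p4o.png

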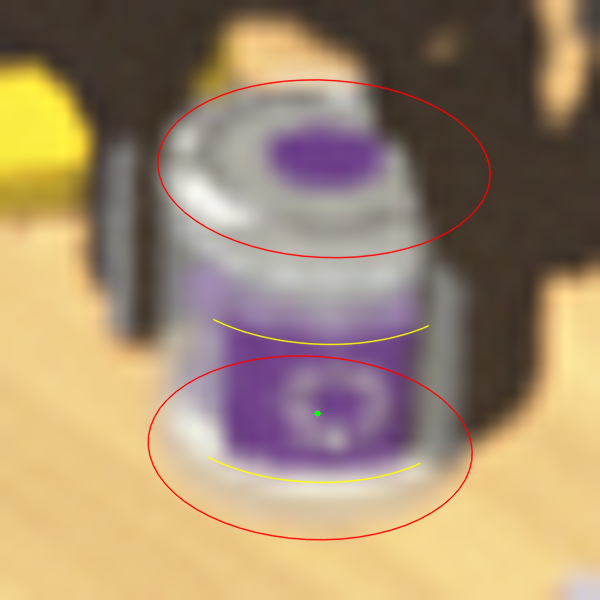

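```bash
cat > fit.py <<'E'
from h import *; import pickle,itertools
s,t=pickle.load(open('cal.pkl','rb'))
def fit(fn,P,jaw,zb=-.007):
    im=cv2.imread(fn); x,y=proj(s,np.array(P)+[0,0,.02])[0].astype(int)
    c=im[y-20:y+20,x-20:x+20].astype(np.float32); S=8; c=cv2.resize(c,None,fx=S,fy=S,interpolation=cv2.INTER_LINEAR)
    # purple-ness: dark & saturated
    score=(c[:,:,0]+c[:,:,2])/2-c[:,:,1]   # purple
    score=np.clip((score-35)/25,-1,1)
    res=[]
    for dl in np.arange(-75,-35,1.):
        az=np.radians(jaw+dl)
        A=az+np.radians(np.linspace(-40,40,30)); 
        lo=np.c_[P[0]+.026*np.cos(A),P[1]+.026*np.sin(A),0*A+P[2]+zb+.011]; hi=lo+[0,0,.026]
        p=np.r_[proj(s,lo),proj(s,hi)[::-1]]
        p=(p-[x-20,y-20]+.5)*S
        for du in np.arange(-1,1.01,.25):
            for dv in np.arange(-3,1.5,.25):
                m=np.zeros(c.shape[:2],np.uint8); cv2.fillPoly(m,[np.int32(p+[du*S,dv*S])],1)
                mm=m.astype(bool)
                res.append((score[mm].sum()-0,dl,du,dv))
    res.sort(reverse=True); return res,score
for fn,P,j in(('pics/side_3.png',[.5191,-.22845,.177],-45.3),('pics/side_4.png',[.5194,-.2288,.1773],-75.26)):
    r,sc=fit(fn,P,j); print([np.round(q,2).tolist() for q in r[:6]])
    for du in(-.5,0,.5): print(du,next(np.round(q,2).tolist() for q in r if q[2]==du))
    cv2.imwrite(fn.replace('.png','_sc.png'),np.uint8((sc+1)*127))
E
python3 fit.py
```

```text
[[1039.32, -51.0, -1.0, -1.75], [1027.98, -52.0, -1.0, -1.75], [1027.95, -53.0, -1.0, -1.75], [1022.84, -51.0, -1.0, -2.0], [1019.37, -50.0, -1.0, -1.75], [1014.77, -53.0, -1.0, -2.0]]
-0.5 [934.64, -56.0, -0.5, -2.0]
0 [787.56, -59.0, 0.0, -2.0]
0.5 [595.23, -63.0, 0.5, -2.0]
[[1619.52, -69.0, 1.0, -1.75], [1602.59, -71.0, 1.0, -1.75], [1596.03, -69.0, 1.0, -2.0], [1590.04, -70.0, 1.0, -1.75], [1587.52, -66.0, 0.75, -1.75], [1583.55, -68.0, 1.0, -1.75]]
-0.5 [1503.85, -58.0, -0.5, -2.0]
0 [1520.46, -60.0, 0.0, -1.75]
0.5 [1554.98, -65.0, 0.5, -1.75]
```

View pics/side_4_sc.png

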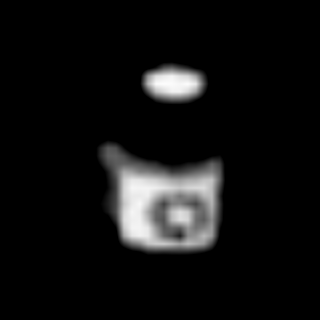

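Emit:
step_arm(
  increments=[
    [0.0, 0.02, 0.0, 0, 0, 6, 1],
    [0.0, 0.04, 0.005, 0, 0, 13, 1],
    [0.01, 0.06, 0.01, 0, 0, 20, 1],
    [0.01, 0.08, 0.015, 0, 0, 27, 1],
    [0.01, 0.1, 0.015, 0, 0, 34, 1],
    [0.02, 0.12, 0.015, 0, 0, 41, 1],
    [0.02, 0.14, 0.015, 0, 0, 48, 1],
    [0.03, 0.16, 0.015, 0, 0, 55, 1],
    [0.03, 0.18, 0.015, 0, 0, 62, 1],
    [0.03, 0.2, 0.015, 0, 0, 69, 1],
  ],
)

```text
t: 10.82
eef_pos: [0.5498, -0.0279, 0.1927]
tool_rot: [0.0, 0.743, 0.669, 0.0]
contact_force: [0.1, 1.0, -2.3]
gripper_width: 0.595
```

Emit:
step_arm(
  increments=[
    [0.0, 0.01, 0.0, 0, 0, 7, 1],
    [0.0, 0.02, 0.0, 0, 0, 14, 1],
    [0.0, 0.03, 0.0, 0, 0, 21, 1],
    [0.0, 0.04, 0.0, 0, 0, 28, 1],
    [0.0, 0.04, 0.0, 0, 0, 35, 1],
    [0.0, 0.04, 0.0, 0, 0, 42, 1],
    [0.0, 0.04, 0.0, 0, 0, 49, 1],
    [0.0, 0.04, 0.0, 0, 0, 56, 1],
    [0.0, 0.04, 0.0, 0, 0, 63, 1],
    [0.0, 0.04, 0.0, 0, 0, 70, 1],
  ],
)

```text
t: 11.65
eef_pos: [0.5494, 0.0109, 0.1926]
tool_rot: [0.0, 0.225, 0.974, 0.0]
contact_force: [0.9, -0.4, -2.1]
gripper_width: 0.6
```

```bash
python3 - <<'E'
from h import *
b=bot.get_obs();print(b['eef_pos'],b['tool_rot'],b['q'],b['gripper_width'])
q=b['tool_rot'];a=q[1:]; w=2*a*a[1]-[0,1,0]; print(np.degrees(np.arctan2(w[1],w[0])))
E
```

```text
[0.54944209 0.01089694 0.19264567] [3.59852848e-04 2.25108357e-01 9.74333655e-01 1.66069106e-04] [-0.56894486  0.34409777  0.54362377  1.92687005 -0.2199021   0.9280748
  1.19804852] 0.6000382037837525
63.98149397229968
```

Emit:
step_arm(
  increments=[
    [0.01, 0.02, 0.0, 0, 0, 7, 1],
    [0.02, 0.03, 0.0, 0, 0, 14, 1],
    [0.03, 0.04, 0.0, 0, 0, 21, 1],
    [0.03, 0.05, 0.0, 0, 0, 28, 1],
    [0.036, 0.06, 0.0, 0, 0, 35, 1],
    [0.036, 0.07, 0.0, 0, 0, 42, 1],
    [0.037, 0.077, 0.0, 0, 0, 48, 1],
    [0.037, 0.077, 0.0, 0, 0, 52.5, 1],
    [0.037, 0.077, 0.0, 0, 0, 52.5, 1],
    [0.037, 0.077, 0.0, 0, 0, 52.5, 1],
  ],
)

```text
t: 12.48
eef_pos: [0.5864, 0.0876, 0.1925]
tool_rot: [0.0, -0.224, 0.975, -0.0]
contact_force: [0.4, 0.0, -1.5]
gripper_width: 0.595
```

```bash
python3 - <<'E'
from h import *
b=bot.get_obs();print(b['eef_pos'],b['tool_rot'],b['q'],b['gripper_width'])
q=b['tool_rot'];a=q[1:]; w=2*a*a[1]-[0,1,0]; print(np.degrees(np.arctan2(w[1],w[0])))
s=grab('side','5');t=grab('top','5')
cv2.imwrite('pics/p5.png',cv2.resize(s['color'][120:240,250:400,::-1],None,fx=5,fy=5,interpolation=2))
cv2.imwrite('pics/p5t.png',cv2.resize(t['color'][110:260,150:350,::-1],None,fx=4,fy=4,interpolation=2))
for n in('lid','jar','camera_lens'): print(n,[(np.array(r['location'])*[640,480],r['conf']) for r in bot.place_of(n,'side')])
print(proj(s,b['eef_pos']+[0,0,.046]))
E
```

```text
[0.58643889 0.08762798 0.19251772] [ 1.74975040e-04 -2.24359454e-01  9.74506441e-01 -3.33104531e-05] [-0.49522627  0.39157484  0.31217272  1.81469672 -0.14380613  0.95702963
  1.90120253] 0.5949695782340806
115.93043049401
lid [(array([297.984, 162.912]), 0.55)]
jar [(array([296.704, 180.192]), 0.77)]
camera_lens [(array([340.416, 183.696]), 0.86), (array([289.6  , 149.904]), 0.39)]
[[296.52950393 163.39930702]]
```

View pics/p5.png

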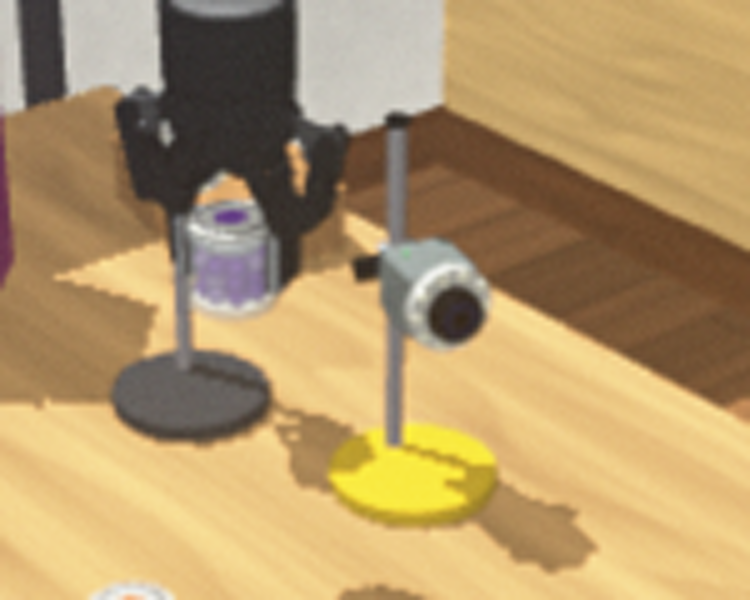

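View pics/p5t.png

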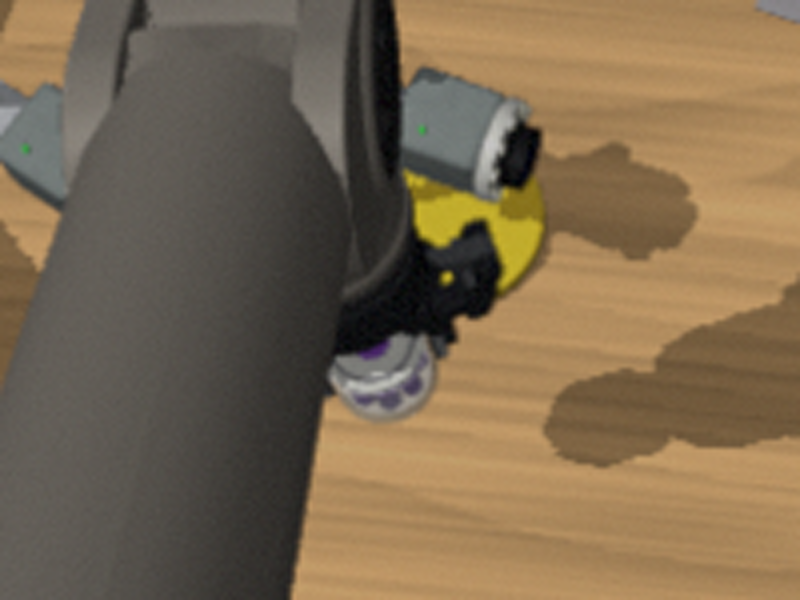

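Emit:
step_arm(
  increments=[
    [0, 0, 0, 0, 0, 0.5, 1],
    [0, 0, 0, 0, 0, 0.5, 1],
    [0, 0, 0, 0, 0, 0.5, 1],
    [0, 0, 0, 0, 0, 0.5, 1],
  ],
)

```text
t: 13.07
eef_pos: [0.5864, 0.0882, 0.1923]
tool_rot: [-0.0, -0.23, 0.973, -0.0]
contact_force: [0.3, 0.5, -2.5]
gripper_width: 0.591
```

```bash
python3 - <<'E'
from h import *
s=grab('side','6'); a=cv2.imread('pics/side_0.png'); d=np.abs(a.astype(int)-s['color'][:,:,::-1]).max(2)
for n,(x,y) in dict(green=(318,283),orange=(277,248),pliers=(395,256),tweez=(302,330),hp=(416,308),hy=(396,349),foot=(288,199)).items(): print(n,d[y-12:y+12,x-14:x+14].mean().round(1))
b=bot.get_obs();print(b['eef_pos'],np.abs(b['joint_vel']).max(),b['gripper_width'])
print(bot.hand_in())
E
```

```text
green 9.1
orange 11.0
pliers 28.4
tweez 41.3
hp 8.4
hy 8.2
foot 8.0
[0.58638265 0.08825911 0.1922863 ] 0.0024547984506618293 0.5926717502206266
the job is handed in; nothing more can be done
None
```

```bash
python3 - <<'E'
import cv2,numpy as np
f=lambda n:cv2.resize(cv2.imread(n)[240:345,265:425],None,fx=2.4,fy=2.4)
cv2.imwrite('pics/cmp.png',np.hstack([f('pics/side_0.png'),f('pics/side_6.png')]))
E
```

```text
(no output)
```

View pics/cmp.png

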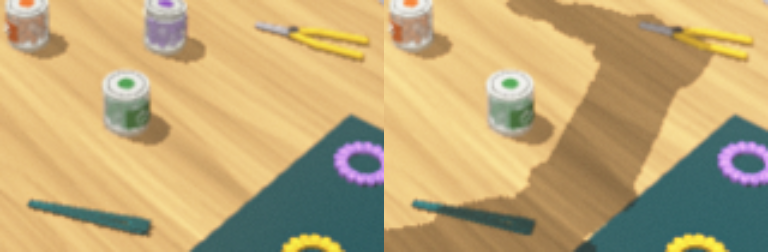

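I pressed the lid home and handed the job in at about 13 s, with the purple jar held in front of the dark-footed inspection camera. No verdict was reported.

- **Lid:** I pressed it in the middle with shut fingers. The top stopped at about 52.6 mm with the force rising to about 22 N, and it looked level in the side picture.
- **Label direction:** I gripped the jar by its body at about 40 N and turned the label to the side camera to measure which way it faced. That reading is good to about 2–3°.
- **Final pose:**
  - By my calculation the label middle is 12 cm from the lens and within a few mm of its axis.
  - The label faces the lens to within a few degrees.
  - In the side picture the lid's dot sat within 0.5 pixel of where I expected it.
  - The arm was still and the grip was holding.
- **Not confirmed:** At the end the label faces away from the side camera, so I could not check its direction directly. It rests on the earlier reading, plus a lens heading measured to about 2°. The side camera's calibration also disagreed with the arm by 1–2 pixels (about 2–4 mm) lower down, though not at the final pose.
- **Other things on the bench:** The before-and-after comparison flagged the pliers and tweezers, but the pictures show only the arm's shadow over them. The other jars, the hoops and the camera foot showed no change.

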